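Load the keyed specimen carrier into the tilted spinner

ROBOT

A 6-joint arm with a two-finger parallel gripper is mounted at the origin on the work surface. World frame = base frame: x ahead of the robot, y to its left, z up, the work surface at z = 0. Lengths are in m, angles in rad, forces in N, time in s.
With the tool pointing down it reaches from about 0.4 to 0.825 m from the base axis. Payload 7 kg.
Tool frame: the origin (TCP) lies between the finger pads; the fingertips stand 8 mm ahead of it and the grasp point (between the pads) lies 11 mm behind it (arm.finger_overhang is the distance from the TCP to the fingertips, in m); z points along the fingers, y is the line along which they close (so a half turn about z gives the same grasp; the last joint's range is limited). The gripper opens to 88 mm and grips with 3 to 60 N. Pads are 19 mm wide; open, the fingers measure 130 mm over their backs; the gripper's body (78 mm by 193 mm) begins 47 mm behind the grasp point.
Start: joints at [-0.949, 0.359, 0.012, 0, -1.224, -0.288], TCP at [0.221, -0.638, 0.235] pointing down, gripper open.
Joint ranges: [-3.07, 3.07], [-1.43, 2.12], [-1.02, 1.25], [-3.03, 1.67], [-3.05, -0], [-3.03, 3.03]. Speed limits (rad/s): [2.39, 2.39, 3.01, 3.14, 3.14, 3.14].

INTERFACE

Orientations are given as [roll, pitch, yaw] about the fixed x, y, z axes, in that order (R = Rz(yaw) Ry(pitch) Rx(roll)).
In Python, from station import arm gives the robot as it stands.
- The arm moves only by the tool move_arm, never from a script. Its argument "rows" is text: rows parted by semicolons, each of 7 numbers parted by spaces: the turn, a rotation vector about the tool's x, y, z in degrees, then the shift along the tool's x, y, z in m, then the finger opening in m, from 0 to 0.0876. A call has 1 to 8 rows; each row shifts and turns the commanded pose from where the row before left it, along the tool's axes as they then stand; what a row does not reach is not made up. A row lasts 1/8 s, in which the tool goes at most 62.5 mm and 10.7 degrees, less where a joint would pass 70% of its speed; a pose out of reach is approached as far as the arm can. A call is refused whole if a number of a shift passes 0.0625 or a number of a turn 10.7, either way. A call with a gripper value outside its range is refused whole. The fingers move at their own pace and stop on an object; "squeeze" is the grip in N (left out, the last holds). Time passes only in rows, so rows that do not move let the fingers close. It gives the time, the measured TCP pose, the force, the opening and the grip force at its end, in the units of the state.
- arm.get_state(): the state, without advancing time (a new reading comes with each control period).
- arm.grab_frame(name): name is "scene" or "side" or "wrist"; returns (picture, depth): 384x512x3 uint8, blue, green, red; 384x512 float32, m along the optical axis (not along the pixel's ray), 0 where there is no reading.
- arm.camera_model(name): a dict with "mtx" (3x3 intrinsics, pixels), "camera_from_world" (4x4, takes a point from world to camera coordinates); the wrist camera has in their place "mount" (4x4, takes a point from camera to tool coordinates, whose origin is the TCP and whose axes are the flange's). Camera axes: x right, y down, z forward; pixel columns grow to the right and rows downward; lengths in m; the calibration is good to about 2 mm. A picture is of the moment at which its call begins: read the wrist's pose just before it. camera_model takes no time and is no camera call.
- arm.job_done(): hands the job in; it is judged then, once.
The state is a dict: "t": time; "q": joint angles; "qd": joint speeds; "joint_efforts": joint torques, N m; "eef_pos": TCP position; "ee_rot": TCP orientation; "force": force on the tool from outside, world axes, zero at the start; "moment": the same for the moment, N m; "width": finger opening in m; "gripper_force": force on a finger pad.
Only numpy, scipy, OpenCV 4.12 (cv2) and the standard library are available. Lean on these libraries where they do the work, as an engineer would, in place of code of your own. Each camera call takes 0.05 s, during which the arm holds its last target. There are 200 camera calls.

TASK

Get the specimen spinner ready to run: slide its cover up the sloping deck until the studs reach the wide ends of the keyholes, lift it off and lay it flat, handle up, on the white mat. Then take the keyed carrier from its cradle, put it in the round well and turn it while pressing only lightly until its key drops into the drive slot and it sits fully home in the well. Let go of everything and do not move the bottle, the jar or the parts box.

Things in the scene. Friction and masses are not known exactly. Their poses are not given: they have to be found in the camera images.
- deck: Sloping grey top plate of the specimen spinner (fixed instrument), 200 mm along the slope, 220 mm wide, 125 mm above the bench at its middle, tilted 25 degrees down towards its front. Origin: centre of the well's mouth on the deck surface; x uphill, y across, z square out of the deck. The well: 53 mm diameter, small chamfer, axis z. Pressing the carrier on it with over 40 N spoils it.
- well_floor (a point): Centre of the well's flat floor, 22 mm below the deck. The floor is the steel drive plate with one straight slot through its centre, 46 mm long, 13 mm wide, 12 mm deep. The drive stops anywhere: the slot's line lies up to 35 degrees (0.6 rad) either side of the deck's x axis; not reported and hard to see, found by touch. The drive resists turning with 1 N m, so light pressing does not drag it.
- stud_left (a point): Foot of the steel stud on the deck at deck x = 12, y = +56 mm: shank 6 mm in diameter, round head 13 mm in diameter, its underside 6 mm and its top 9 mm above the deck.
- stud_right (a point): Foot of the like stud at deck x = 12, y = -56 mm.
- cover: Loose aluminium plate, 76 (x) by 150 (y) by 4 mm, 0.16 kg, over the well on the studs. Origin: centre of its underside; at first at the deck's origin, axes as the deck's. Keyholes at y = +56 and -56 mm: wide square end 19 by 19 mm centred at x = -8 mm, narrow end 9 mm wide up to x = 15 mm. As hung the studs are in the narrow ends: it comes off after sliding 20 mm along the deck's +x.
- cover_handle (a point): Centre of the top of the cover's handle, a square block 22 by 22 mm at the middle of the plate, 46 mm high above the plate (top at cover z = 50 mm).
- carrier: Loose aluminium specimen carrier, 0.2 kg, in the cradle. Origin: centre of the drum's underside, z up. Drum 50 mm in diameter, z = 0 to 24 mm. Key under it: a bar 40 mm along x, 8 mm along y, down to z = -8 mm; it fits the slot either way round. In the well with the key on the floor its origin is 14 mm below the deck surface; with the key in the slot 22 mm (drum top 2 mm proud).
- carrier_grip (a point): Centre of the top of the carrier's grip bar: 40 mm along carrier x (parallel to the key), 14 mm thick along y, from z = 24 to z = 68 mm.
- cradle: Fixed grey cradle on the bench, left or right, 90 by 90 mm. Origin: centre of its underside, z up. Two rails with tops 20 mm above the bench and a 16 mm gap along its x axis; the drum stands on the rails at its centre with the key in the gap, carrier x along cradle x.
- mat: White flat rigid mat fixed to the bench on the side opposite the cradle, 160 mm (x) by 200 mm (y), 3 mm thick. Origin: centre of its underside, z up.
- wash_bottle: White plastic bottle with a red cap, 68 mm in diameter, 170 mm tall, standing on the bench; origin under its centre. A bystander.
- jar: Amber glass jar with a white cap, 64 mm in diameter, 85 mm tall, standing on the bench; origin under its centre. A bystander.
- parts_box: Closed grey plastic box, 70 by 70 by 40 mm, on the bench between the robot and the spinner; origin under its centre. A bystander.

How it is judged:
By the outcome, as a careful person would: the job done as asked, in the order asked, and still so for the second after the job is handed in, with the robot touching nothing.
It also fails if it takes over 72 s, if anything falls off the work surface, if the arm or the gripper's body presses on something with over 40 N, if the wrist force passes 120 N, or if a joint passes its speed limit or range.

## Working session

There is one attempt and no reset: what is moved stays moved. The work goes in short steps, Python scripts to look and compute and a tool call to move; the robot and the scene stay as the last step left them, time stands still between calls to the robot, and variables do not carry over. Pictures are saved under pics/ and viewed, at most 13 in all, crops included, and the job is handed in when it is done.

Besides the shell and the picture viewer there is one more tool, called as name(argument=value, ...) on one line, values as JSON. move_arm: Moves the arm, as the interface text tells. Its arguments: {"type":"object","properties":{"rows":{"type":"string"},"squeeze":{"type":"number"}},"required":["rows"]}

```bash
ls; mkdir -p pics
python3 - <<'E'
from station import arm
import cv2,numpy as np
s=arm.get_state(); print(s)
for n in("scene","side"):
    p,d=arm.grab_frame(n); cv2.imwrite(f"pics/{n}0.png",p); np.save(f"pics/{n}0_d.npy",d); np.save(f"pics/{n}0.npy",p)
    print(n,arm.camera_model(n))
print(arm.camera_model("wrist"))
E
```

```text
pics
{'t': 0.0, 'q': array([-9.48892903e-01,  3.59391864e-01,  1.10609708e-02, -3.72821600e-04,
       -1.22407904e+00, -2.88111984e-01]), 'qd': array([ 0.00079645, -0.00011767,  0.00156818, -0.00079524, -0.0004839 ,
       -0.00083947]), 'joint_efforts': array([-3.76070716e-05, -5.82720244e+01,  2.93048662e+01,  6.99722528e+00,
        6.72475944e-03, -1.51710210e-04]), 'eef_pos': array([ 0.22098549, -0.6373009 ,  0.23361628]), 'ee_rot': array([ 3.13994597e+00, -1.22512335e-04, -2.80792809e+00]), 'force': array([-0.53696119, -0.12140528, -0.69960848]), 'moment': array([0.06396302, 0.00321856, 0.00920512]), 'gripper_force': 0.0, 'width': 0.08732901960953478}
scene {'mtx': array([[392.7604968 ,   0.        , 252.95352859],
       [  0.        , 392.7604968 , 190.02640539],
       [  0.        ,   0.        ,   1.        ]]), 'camera_from_world': array([[ 7.18086397e-01,  6.95953889e-01, -3.32990947e-04,
        -4.14986370e-01],
       [ 4.28242051e-01, -4.42237930e-01, -7.88057332e-01,
        -1.53469038e-01],
       [-5.48598826e-01,  5.65750650e-01, -6.15601763e-01,
         1.345
[... 347 characters left out ...]
,
       [-0.10348494,  0.56565056, -0.8181261 ,  0.14785591],
       [ 0.12002525, -0.80942952, -0.57481978,  1.03064877],
       [ 0.        ,  0.        ,  0.        ,  1.        ]])}
{'mtx': array([[276.95820027,   0.        , 259.93500891],
       [  0.        , 276.95820027, 191.97296067],
       [  0.        ,   0.        ,   1.        ]]), 'mount': array([[-1.15968451e-03, -9.51233837e-01, -3.08468543e-01,
         8.36949111e-02],
       [ 9.99999281e-01, -1.00850678e-03, -6.49524581e-04,
        -1.79373246e-03],
       [ 3.06757142e-04, -3.08469074e-01,  9.51234323e-01,
        -1.51054775e-01],
       [ 0.00000000e+00,  0.00000000e+00,  0.00000000e+00,
         1.00000000e+00]])}
```

View pics/scene0.png

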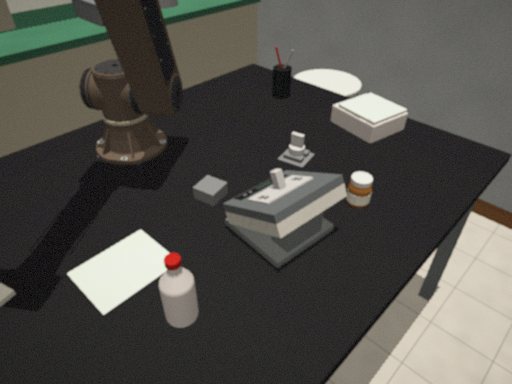

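View pics/side0.png

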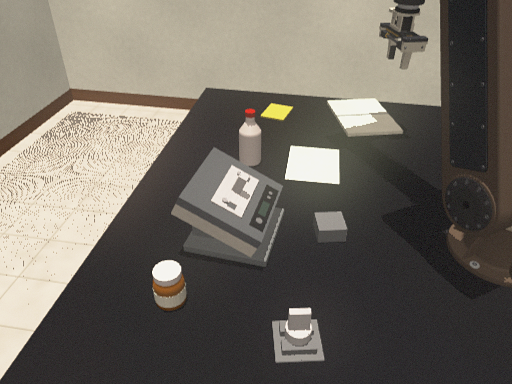

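The scene view shows the spinner deck at about (285,195), cradle and carrier at (297,150), mat at (125,268), bottle at (178,290), jar at (360,188) and box at (210,190). The side view shows the cover at (237,190), the carrier at (299,325) and the mat at (314,165).

```bash
cat > h.py <<'E'
import numpy as np,cv2
from station import arm
def cloud(p,d,T_cw,K):
    v,u=np.indices(d.shape); d=d.astype(float)
    P=np.stack([(u-K[0,2])/K[0,0]*d,(v-K[1,2])/K[1,1]*d,d],-1)
    T=np.linalg.inv(T_cw); W=P@T[:3,:3].T+T[:3,3]; W[d==0]=np.nan; return W
def R_of(r):
    from scipy.spatial.transform import Rotation as R
    return R.from_euler('xyz',r).as_matrix()
def wristT():
    s=arm.get_state(); M=np.eye(4); M[:3,:3]=R_of(s['ee_rot']); M[:3,3]=s['eef_pos']
    return np.linalg.inv(M@np.array(arm.camera_model('wrist')['mount']))
E
python3 - <<'E'
from h import *
for n in("scene","side"):
    m=arm.camera_model(n);p=np.load(f"pics/{n}0.npy");d=np.load(f"pics/{n}0_d.npy")
    W=cloud(p,d,m['camera_from_world'],m['mtx']); np.save(f"pics/{n}_W.npy",W)
    hsv=cv2.cvtColor(p,cv2.COLOR_BGR2HSV); print(n)
    # mat
    def comp(mask,name,zr):
        ok=mask&(W[...,2]>zr[0])&(W[...,2]<zr[1])&(W[...,0]>.1)&(W[...,0]<1.0)&(abs(W[...,1])<.6)
        nl,L,st,c=cv2.connectedComponentsWithStats(ok.astype(np.uint8))
        for i in range(1,nl):
            if st[i,4]>25:
                w=W[L==i]; r=cv2.minAreaRect(w[:,:2].astype(np.float32))
                print(name,st[i].tolist(),np.round(np.median(w,0),3),'zmax',w[:,2].max().round(3),np.round(r[0],4),np.round(r[1],4),round(r[2],1))
    br=(hsv[...,2]>150)
    comp(br,'bright z<12mm',(-.01,.012)); comp(br,'bright high',(.012,.3))
    comp(hsv[...,2]>0,'all >15mm',(.015,.4)); 
    # plane deck
    ok=(W[...,2]>.09)&(W[...,2]<.17)&(W[...,0]>.35)&(W[...,0]<.8)&(abs(W[...,1])<.25)
    X=W[ok]; rng=np.random.default_rng(0);best=None
    for _ in range(2000):
        a,b,c=X[rng.choice(len(X),3)];nn=np.cross(b-a,c-a);q=np.linalg.norm(nn)
        if q<1e-6: continue
        nn/=q; nn*=np.sign(nn[2])
        if nn[2]<.8: continue
        k=(abs((X-a)@nn)<.002).sum()
        if best is None or k>best[0]: best=(k,nn,a)
    print('plane',best,len(X),'tilt',np.degrees(np.arccos(best[1][2])))
for n,b in(("scene",(180,130,200,140)),("side",(160,130,200,240))):
    p=np.load(f"pics/{n}0.npy");x,y,w,h=b
    cv2.imwrite(f"pics/{n}c.png",cv2.resize(p[y:y+h,x:x+w],None,fx=2.4 if h>200 else 3.8,fy=2.4 if h>200 else 3.8,interpolation=cv2.INTER_CUBIC))
E
```

```text
scene
bright z<12mm [300, 154, 12, 12, 31] [0.489 0.332 0.005] zmax 0.009 [0.4879 0.3393] [0.0088 0.0758] 10.9
bright z<12mm [354, 171, 19, 11, 27] [ 0.66   0.414 -0.001] zmax 0.002 [0.6659 0.4098] [0.0325 0.0649] 88.1
bright z<12mm [67, 229, 103, 86, 4562] [ 0.463 -0.324  0.002] zmax 0.006 [ 0.4567 -0.3103] [0.1703 0.2045] 1.5
bright z<12mm [0, 287, 11, 11, 57] [ 0.345 -0.531  0.011] zmax 0.012 [ 0.3435 -0.5294] [0.02   0.0283] 69.4
bright high [346, 110, 33, 18, 198] [0.542 0.588 0.073] zmax 0.083 [0.5224 0.5858] [0.0281 0.1233] 89.9
bright high [292, 132, 12, 5, 30] [0.453 0.33  0.087] zmax 0.089 [0.4522 0.3281] [0.0383 0.0182] 11.3
bright high [289, 144, 15, 7, 66] [0.457 0.322 0.043] zmax 0.049 [0.4553 0.3228] [0.0459 0.0276] 35.2
bright high [248, 169, 65, 35, 838] [0.63  0.038 0.136] zmax 0.174 [0.6047 0.0529] [0.1672 0.1205] 85.3
bright high [351, 172, 21, 13, 214] [0.719 0.273 0.084] zmax 0.087 [0.718  0.2733] [0.0541 0.055 ] 21.5
bright high [195, 176, 30, 18, 294] [0.402 0.007 0.039] zmax 0.043 [0.4002 0.007 ] [0.0649 0.0636] 12.3
bright high [277, 184, 70, 54, 1017] [0.73
[... 2486 characters left out ...]
.1596 0.0714] [0.0416 0.2114] 36.1
all >15mm [239, 109, 22, 54, 943] [ 0.654 -0.269  0.09 ] zmax 0.171 [ 0.6558 -0.2803] [0.0628 0.0523] 38.6
all >15mm [171, 148, 113, 115, 8440] [0.633 0.102 0.111] zmax 0.175 [0.6342 0.0467] [0.2267 0.2117] 84.0
all >15mm [313, 212, 35, 27, 776] [0.404 0.024 0.038] zmax 0.043 [0.4034 0.009 ] [0.0709 0.0758] 12.5
all >15mm [152, 261, 34, 47, 1300] [0.711 0.296 0.064] zmax 0.088 [0.7173 0.2814] [0.0607 0.0604] 71.9
all >15mm [279, 308, 38, 45, 1288] [0.452 0.343 0.043] zmax 0.09 [0.452  0.3337] [0.0644 0.0666] 12.1
plane (np.int64(3289), array([-0.42003425,  0.03591519,  0.90679729]), array([ 0.69219266, -0.02831964,  0.15696637])) 5840 tilt 24.93355380525995
```

View pics/scenec.png

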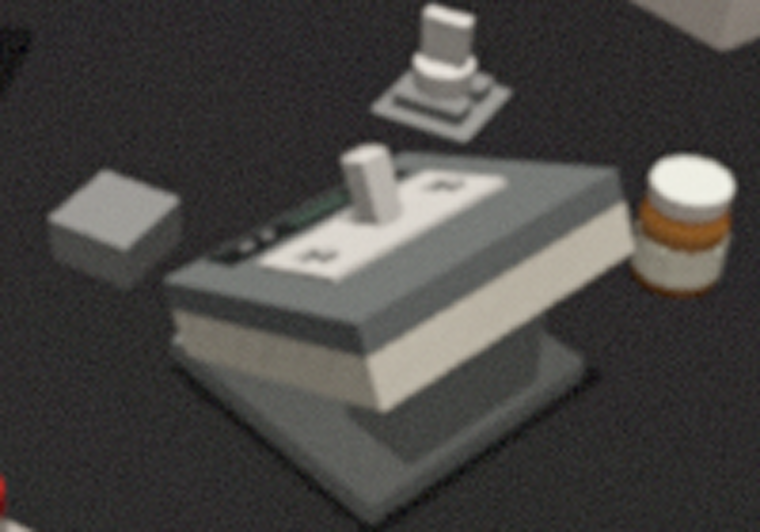

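View pics/sidec.png

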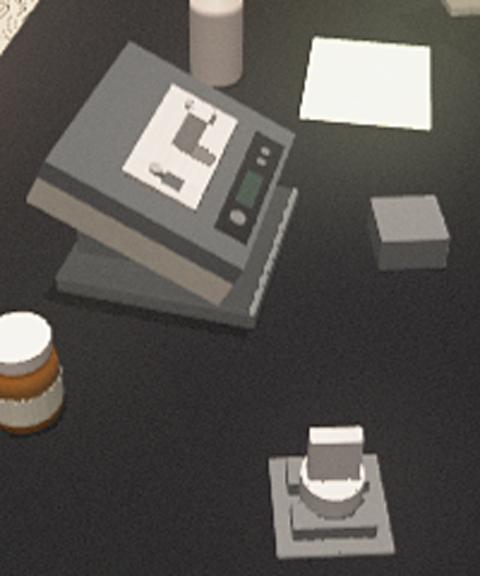

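Both crops show the cover lying across the deck with its handle in the middle. The carrier bar stands on the cradle with its long axis roughly along world x. Next I work out the deck frame.

Run:
```python
from h import *
for n in("scene","side"):
    p=np.load(f"pics/{n}0.npy");W=np.load(f"pics/{n}_W.npy");v=cv2.cvtColor(p,cv2.COLOR_BGR2HSV)[...,2]
    nn=np.array([-.4185,.0355,.9075]);nn/=np.linalg.norm(nn)
    box=(W[...,0]>.45)&(W[...,0]<.8)&(W[...,1]>-.15)&(W[...,1]<.2)&(W[...,2]>.05)
    h=W@nn
    # refine on the deck (grey)
    hd=h[box&(v>50)&(v<130)]; hist,e=np.histogram(hd,bins=np.arange(-.3,.2,.001)); k=hist.argmax();o=e[k]+.0005
    sel=box&(abs(h-o)<.0025)&(v<130)
    X=W[sel];c=X.mean(0);nn=np.linalg.svd(X-c)[2][2];nn*=np.sign(nn[2])
    yaw=np.arctan2(-nn[1],-nn[0]) ; print(n,'n',nn.round(4),'tilt',np.degrees(np.arccos(nn[2])).round(2),'yaw',np.degrees(yaw)%180,len(X))
    y0=np.cross(nn,[1,0,0]);y0/=np.linalg.norm(y0);x0=np.cross(y0,nn)
    hh=(W-c)@nn
    # deck rect
    def rect(m,name):
        q=W[m]-c; A=np.stack([q@x0,q@y0],1).astype(np.float32); r=cv2.minAreaRect(A)
        ctr=c+x0*r[0][0]+y0*r[0][1]+nn*np.median(hh[m])
        print(name,m.sum(),'h',np.median(hh[m]).round(4),'size',np.round(r[1],4),round(r[2],2),'ctr world',ctr.round(4)); return r
    rect(box&(abs(hh)<.003),'deck')
    m=(box&(abs(hh-.004)<.004)&(v>150)).astype(np.uint8); nl,L,st,_=cv2.connectedComponentsWithStats(m); i=1+st[1:,4].argmax(); rect(L==i,'cover')
    m=box&(abs(hh-.054)<.003);rect(m,'handle top'); print(hh[box].max(), W[m].mean(0).round(4))
```

```text
scene n [-0.4165  0.0383  0.9083] tilt 24.73 yaw 174.74921190127412 1648
deck 1950 h 0.0001 size [0.2229 0.205 ] 84.41 ctr world [0.6281 0.0423 0.1245]
cover 630 h 0.0037 size [0.1648 0.0942] 84.71 ctr world [0.6212 0.0503 0.1251]
handle top 0 h nan size [0. 0.] 0.0 ctr world [nan nan nan]
0.05038824684959803 [nan nan nan]
side n [-0.4193  0.0375  0.9071] tilt 24.89 yaw 174.88490877417345 3305
deck 4209 h 0.0 size [0.2246 0.2001] 84.13 ctr world [0.6295 0.0456 0.1248]
cover 1079 h 0.0037 size [0.1611 0.0772] 84.57 ctr world [0.6281 0.0432 0.1283]
handle top 6 h 0.0515 size [0.0199 0.0071] 68.28 ctr world [0.6116 0.05   0.1731]
0.05181116653992073 [0.6097 0.048  0.1722]
  return _methods._mean(a, axis=axis, dtype=dtype,
  ret = ret.dtype.type(ret / rcount)
<stdin>:21: RuntimeWarning: Mean of empty slice.
  ret = um.true_divide(
```

```bash
cat >> h.py <<'E'
from scipy.spatial.transform import Rotation as Rn
def deckR(yaw=-5.3,tilt=25.):
    return (Rn.from_euler('z',yaw,degrees=True)*Rn.from_euler('y',-tilt,degrees=True)).as_matrix()  # columns x,y,z of deck
def plan(Rt,pt):
    "remaining: turn first (tool axes, deg), then shift in the turned axes"
    s=arm.get_state();R=R_of(s['ee_rot']);rv=Rn.from_matrix(R.T@Rt).as_rotvec(degrees=True)
    print('turn',rv.round(2),'shift in final axes',(Rt.T@(np.array(pt)-s['eef_pos'])).round(4),'shift now axes',(R.T@(np.array(pt)-s['eef_pos'])).round(4),'pos',s['eef_pos'].round(4),'F',s['force'].round(1),'t',round(s['t'],2),'w',round(s['width'],4))
def toolR(D): return np.stack([-D[:,0],D[:,1],-D[:,2]],1)
E
python3 - <<'E'
from h import *
D=deckR();print(D.round(4));c=np.array([.6285,.0435,.125])
plan(toolR(D),c+.125*D[:,2])
E
```

```text
[[ 0.9024  0.0924 -0.4208]
 [-0.0837  0.9957  0.039 ]
 [ 0.4226  0.      0.9063]]
turn [  5.41 -24.64  24.01] shift in final axes [-0.2648  0.7156  0.1184] shift now axes [-0.5599  0.5317 -0.0039] pos [ 0.221  -0.6374  0.2337] F [-0.2 -0.3 -0.3] t 0.1 w 0.0877
```

move_arm(rows="0 0 0 -.043 .041 0 .087;0 0 0 -.043 .041 0 .087;0 0 0 -.043 .041 0 .087;0 0 0 -.043 .041 0 .087;0 0 0 -.043 .041 0 .087;0 0 0 -.043 .041 0 .087;0 0 0 -.043 .041 0 .087;0 0 0 -.043 .041 0 .087", squeeze=40)

```text
t: 1.1
eef_pos: [0.4391, -0.2133, 0.2346]
ee_rot: [-3.142, 0.0, -2.808]
force: [1.1, 0.0, -0.2]
width: 0.0869
gripper_force: 0.0
```

move_arm(rows="0 0 0 -.043 .041 0 .087;0 0 0 -.043 .041 0 .087;0 0 0 -.043 .041 0 .087;0 0 0 -.043 .041 0 .087;1.35 -6.16 6 -.043 .041 0 .087;1.35 -6.16 6 0 0 0 .087;1.35 -6.16 6 0 0 0 .087;1.35 -6.16 6 0 0 0 .087")

```text
t: 2.1
eef_pos: [0.5752, 0.0474, 0.2351]
ee_rot: [-3.133, 0.421, 3.067]
force: [1.5, -1.4, 0.9]
width: 0.0872
gripper_force: 0.0
```

Run:
```python
from h import *
D=deckR();c=np.array([.6285,.0435,.125])
plan(toolR(D),c+.125*D[:,2]); print(arm.get_state()['q'].round(2))
T=wristT();p,d=arm.grab_frame('wrist');cv2.imwrite('pics/w1.png',p)
W=cloud(p,d,T,arm.camera_model('wrist')['mtx']);L=(W-c)@D
v=cv2.cvtColor(p,cv2.COLOR_BGR2HSV)[...,2]
for nm,lo,hi in(('deck',-.003,.0018),('plate',.002,.007),('top',.044,.056)):
    m=(L[...,2]>lo)&(L[...,2]<hi)&(abs(L[...,0])<.12)&(abs(L[...,1])<.13)
    if nm!='deck': m&=(abs(L[...,0])<.07)&(abs(L[...,1])<.1)&(v>110)
    q=L[m]; r=cv2.minAreaRect(q[:,:2].astype(np.float32)); print(nm,m.sum(),np.median(q,0).round(4),np.round(r[0],4),np.round(r[1],4),round(r[2],2),'lo',np.percentile(q,1,axis=0).round(4),'hi',np.percentile(q,99,axis=0).round(4))
```

```text
turn [-0.07 -0.86  0.94] shift in final axes [-0.0019  0.001  -0.0026] shift now axes [-0.0018  0.001  -0.0027] pos [0.5752 0.0474 0.2351] F [ 1.5 -1.4  0.9] t 2.1 w 0.0872
[ 0.56 -0.03 -0.72  0.46 -0.59 -2.55]
deck 23339 [-0.0413 -0.0041  0.0006] [-0.0044 -0.0026] [0.1908 0.2207] 0.05 lo [-0.0989 -0.1111 -0.001 ] hi [0.0878 0.1057 0.0018]
plate 8872 [-0.0052 -0.0024  0.0045] [0.0063 0.0013] [0.129  0.2001] 1.46 lo [-0.0378 -0.0769  0.0022] hi [0.0379 0.0716 0.0061]
top 602 [-0.0006 -0.0027  0.0504] [ 0.0002 -0.0024] [0.0217 0.0215] 0.49 lo [-0.0105 -0.0131  0.0481] hi [0.0106 0.0079 0.0519]
```

View pics/w1.png

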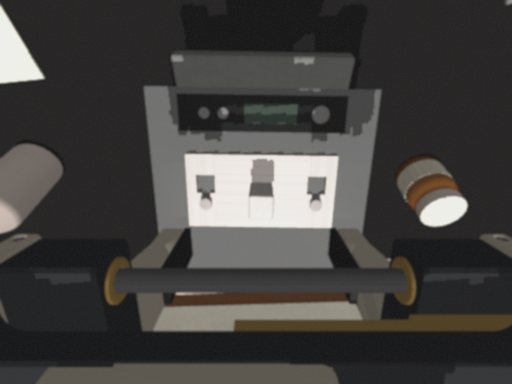

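The wrist view shows the plate at (262,190), the handle top at (261,206), the studs at (206,203) and (316,205), and the well still hidden. The corrections are small.

move_arm(rows="0 -.86 .94 -.0019 -.0015 .02 .087;0 0 0 0 0 .026 .087;0 0 0 0 0 .026 .087;0 0 0 0 0 .025 .087;0 0 0 0 0 0 .087;0 0 0 0 0 0 .0;0 0 0 0 0 0 .0;0 0 0 0 0 0 .0", squeeze=40)

```text
t: 3.15
eef_pos: [0.618, 0.0415, 0.149]
ee_rot: [-3.139, 0.435, 3.052]
force: [0.1, -0.6, 1.2]
width: 0.0628
gripper_force: 0.0
```

move_arm(rows="0 0 0 0 0 0 0;0 0 0 0 0 0 0;0 0 0 0 0 0 0")

```text
t: 3.52
eef_pos: [0.6177, 0.041, 0.1479]
ee_rot: [-3.138, 0.434, 3.052]
force: [0.4, -0.7, 0.3]
width: 0.0327
gripper_force: 0.0
```

Run:
```python
from h import *
D=deckR();c=np.array([.6283,.0410,.1254])
plan(toolR(D),c+.025*D[:,2]); s=arm.get_state();print(s['q'].round(2),s['gripper_force'])
```

```text
turn [-0.15 -0.15  0.13] shift in final axes [-0.0001  0.001  -0.0002] shift now axes [-0.0001  0.001  -0.0002] pos [0.6177 0.041  0.1479] F [ 0.4 -0.7  0.3] t 3.52 w 0.0327
[ 0.4   0.13 -0.87  0.83 -0.28 -2.83] 0.0
```

move_arm(rows="0 0 0 0 0 0 0;0 0 0 0 0 0 0;0 0 0 0 0 0 0;0 0 0 0 0 0 0")

```text
t: 4.03
eef_pos: [0.6182, 0.0421, 0.1479]
ee_rot: [-3.139, 0.434, 3.053]
force: [-0.2, 6.0, -1.2]
width: 0.0216
gripper_force: 40.0
```

move_arm(rows="0 0 0 -.003 .0005 0 0;0 0 0 -.003 .0003 0 0;0 0 0 -.003 0 0 0;0 0 0 -.003 0 0 0;0 0 0 -.003 0 0 0;0 0 0 -.003 0 0 0;0 0 0 -.002 0 0 0;0 0 0 0 0 0 0")

```text
t: 5.03
eef_pos: [0.6358, 0.0398, 0.156]
ee_rot: [-3.138, 0.433, 3.051]
force: [-4.3, 0.6, 1.8]
width: 0.022
gripper_force: 40.0
```

Run:
```python
from h import *
D=deckR();c=np.array([.6283,.0410,.1254])
plan(toolR(D),c+.025*D[:,2]+.02*D[:,0]); s=arm.get_state();print(s['q'].round(2),s['gripper_force'],'F deck',(s['force']@D).round(1))
```

```text
turn [-0.18 -0.18  0.11] shift in final axes [-0.0002  0.0005 -0.0004] shift now axes [-0.0002  0.0005 -0.0005] pos [0.6358 0.0398 0.156 ] F [-4.3  0.6  1.8] t 5.03 w 0.022
[ 0.42  0.15 -0.8   0.72 -0.32 -2.74] 40.012407302856445 F deck [-3.2  0.2  3.5]
```

move_arm(rows="0 0 0 0 0 -.004 0;0 0 0 0 0 -.005 0;0 0 0 0 0 -.006 0;0 0 0 0 0 -.02 0;0 0 0 0 0 -.03 0;0 0 0 0 0 -.03 0;0 0 0 0 0 -.03 0;0 0 0 0 0 0 0")

```text
t: 6.02
eef_pos: [0.5839, 0.0463, 0.2727]
ee_rot: [3.141, 0.438, 3.051]
force: [0.7, 0.8, -2.7]
width: 0.0215
gripper_force: 40.0
```

Run:
```python
from h import *
s=arm.get_state();print(s['q'].round(2),s['gripper_force'])
# mat centre/edges from both views by rays on z=3mm
for n in("scene","side"):
    m=arm.camera_model(n);p=np.load(f"pics/{n}0.npy");v=cv2.cvtColor(p,cv2.COLOR_BGR2HSV)[...,2]
    W=np.load(f"pics/{n}_W.npy");ok=(v>150)&(W[...,0]>.35)&(W[...,0]<.6)&(W[...,1]<-.18)&(W[...,1]>-.44)&(W[...,2]<.03)
    c=max(cv2.findContours(ok.astype(np.uint8),cv2.RETR_EXTERNAL,cv2.CHAIN_APPROX_NONE)[0],key=cv2.contourArea)[:,0].astype(float)
    T=np.linalg.inv(m['camera_from_world']);r=np.c_[(c-m['mtx'][:2,2])/m['mtx'][0,0],np.ones(len(c))]@T[:3,:3].T
    P=T[:3,3]+r*((.003-T[2,3])/r[:,2:]); q=cv2.minAreaRect(P[:,:2].astype(np.float32));print(n,q,cv2.boxPoints(q).round(3).tolist())
Rt=np.diag([-1.,1,-1])@np.eye(3)
plan(Rt,[.459,-.312,.20])
```

```text
[ 0.56 -0.06 -0.65  0.42 -0.67 -2.51] 39.998964071273804
scene ((0.460371732711792, -0.31114256381988525), (0.16501273214817047, 0.20220732688903809), 1.096954107284546) [[0.37599998712539673, -0.21199999749660492], [0.3799999952316284, -0.414000004529953], [0.5450000166893005, -0.41100001335144043], [0.5410000085830688, -0.20800000429153442]]
side ((0.4620104730129242, -0.3093990087509155), (0.16002677381038666, 0.20547999441623688), 1.0137362480163574) [[0.3799999952316284, -0.20800000429153442], [0.3840000033378601, -0.414000004529953], [0.5440000295639038, -0.41100001335144043], [0.5400000214576721, -0.20499999821186066]]
turn [-1.13 25.06 -5.1 ] shift in final axes [ 0.1249 -0.3583  0.0727] shift now axes [ 0.1142 -0.3682  0.0268] pos [0.5839 0.0463 0.2727] F [ 0.7  0.8 -2.7] t 6.03 w 0.0215
```

move_arm(rows="-.38 8.35 -1.7 0 0 0 0;-.38 8.35 -1.7 0 0 0 0;-.37 8.36 -1.7 0 0 0 0;0 0 0 .0176 -.0509 .0104 0;0 0 0 .0176 -.0509 .0104 0;0 0 0 .0176 -.0509 .0104 0;0 0 0 .0176 -.0509 .0104 0;0 0 0 .0176 -.0509 .0104 0")

```text
t: 7.02
eef_pos: [0.4942, -0.2107, 0.2175]
ee_rot: [-3.139, -0.005, 3.14]
force: [0.9, -1.1, -1.4]
width: 0.0218
gripper_force: 40.0
```

move_arm(rows="0 0 0 .0176 -.0509 .0104 0;0 0 0 .0176 -.0509 .0104 0;0 0 0 0 0 .04 0;0 0 0 0 0 .04 0;0 0 0 0 0 .04 0;0 0 0 0 0 .03 0;0 0 0 0 0 0 0")

```text
t: 7.9
eef_pos: [0.4569, -0.311, 0.0455]
ee_rot: [-3.14, -0.01, 3.14]
force: [-0.4, 0.2, -1.0]
width: 0.0218
gripper_force: 40.0
```

Run:
```python
from h import *
Rt=toolR(np.eye(3))
plan(Rt,[.461,-.310,.028]); s=arm.get_state();print(s['q'].round(2),s['gripper_force'])
T=wristT();p,d=arm.grab_frame('wrist');cv2.imwrite('pics/w2.png',p)
W=cloud(p,d,T,arm.camera_model('wrist')['mtx'])
m=(W[...,2]>.012)&(W[...,2]<.035)&(abs(W[...,0]-.461)<.08)&(abs(W[...,1]+.31)<.12)
q=W[m];r=cv2.minAreaRect(q[:,:2].astype(np.float32));print(m.sum(),np.median(q,0).round(4),r)
A=np.c_[q[:,:2]-q[:,:2].mean(0),np.ones(len(q))];print(np.linalg.lstsq(A,q[:,2],rcond=None)[0])
```

```text
turn [-0.06 -0.58 -0.11] shift in final axes [-0.0041  0.001   0.0175] shift now axes [-0.0043  0.001   0.0175] pos [ 0.4569 -0.311   0.0455] F [-0.4  0.2 -1. ] t 7.9 w 0.0218
[-0.24  0.36 -0.48  0.01 -0.74 -1.34] 39.99912142753601
11790 [ 0.4344 -0.3127  0.0259] ((0.4412747621536255, -0.31291353702545166), (0.15095330774784088, 0.04705966264009476), 89.81359100341797)
[-0.00233176 -0.0004727   0.02594652]
```

move_arm(rows="0 -.58 -.1 -.004 .001 .01 0;0 0 0 0 0 .004 0;0 0 0 0 0 .002 0;0 0 0 0 0 0 0")

```text
t: 8.45
eef_pos: [0.4632, -0.3106, 0.0326]
ee_rot: [-3.138, 0.006, -3.141]
force: [0.8, 0.0, -1.5]
width: 0.0223
gripper_force: 40.0
```

move_arm(rows="0 0 0 0 0 .001 0;0 0 0 0 0 .001 0;0 0 0 0 0 0 0")

```text
t: 8.82
eef_pos: [0.463, -0.3105, 0.0304]
ee_rot: [-3.139, 0.006, -3.141]
force: [1.0, -0.6, -1.0]
width: 0.022
gripper_force: 40.0
```

move_arm(rows="0 -.3 0 0 0 .001 0;0 0 0 0 0 .001 0;0 0 0 0 0 0 0")

```text
t: 9.2
eef_pos: [0.463, -0.3105, 0.0283]
ee_rot: [-3.139, 0.011, -3.141]
force: [-0.6, 0.7, -1.8]
width: 0.0218
gripper_force: 40.0
```

move_arm(rows="0 0 0 0 0 .001 0;0 0 0 0 0 .001 0;0 0 0 0 0 0 0")

```text
t: 9.57
eef_pos: [0.4636, -0.3107, 0.0275]
ee_rot: [-3.138, 0.012, -3.14]
force: [-2.1, 1.7, 8.8]
width: 0.0217
gripper_force: 40.0
```

move_arm(rows="0 0 0 0 0 -.0005 .075;0 0 0 0 0 0 .075;0 0 0 0 0 0 .075;0 0 0 0 0 0 .075;0 0 0 0 0 -.02 .075;0 0 0 0 0 -.03 .075;0 0 0 0 0 -.05 .075;0 0 0 0 0 -.05 .075")

```text
t: 10.58
eef_pos: [0.4611, -0.3101, 0.1781]
ee_rot: [-3.139, 0.01, -3.141]
force: [1.3, -0.0, 0.5]
width: 0.0749
gripper_force: 0.0
```

move_arm(rows="0 0 -10.67 0 0 -.05 .075;0 0 -10.67 0 0 0 .075;0 0 -10.67 0 0 0 .075;0 0 -10.67 0 0 0 .075;0 0 -10.67 0 0 0 .075;0 0 -10.67 0 0 0 .075;0 0 -10.67 0 0 0 .075;0 0 -10.67 0 0 0 .075")

```text
t: 11.58
eef_pos: [0.4608, -0.3099, 0.2267]
ee_rot: [-3.131, -0.002, -1.645]
force: [0.3, -0.6, -0.4]
width: 0.075
gripper_force: 0.0
```

move_arm(rows="0 0 -10.67 0 0 0 .075;0 0 -10.67 0 0 0 .075;0 0 -10.67 0 0 0 .075;0 0 -10.67 0 0 0 .075;0 0 -10.67 0 0 0 .075;0 0 -10.67 0 0 0 .075;0 0 -10.67 0 0 0 .075;0 0 -10.67 0 0 0 .075")

```text
t: 12.58
eef_pos: [0.4607, -0.3099, 0.2267]
ee_rot: [3.14, -0.011, -0.155]
force: [-0.1, 0.1, -0.0]
width: 0.075
gripper_force: 0.0
```

Run:
```python
from h import *
Y=Rn.from_euler('z',12,degrees=True).as_matrix()@np.diag([1.,-1,-1])
plan(Y,[.452,.331,.20]); s=arm.get_state();print(s['q'].round(2))
D=deckR();c=np.array([.6283,.0410,.1254])
for n in('scene','side'):
    p,d=arm.grab_frame(n);np.save(f'pics/{n}1.npy',p)
    m=arm.camera_model(n);W=cloud(p,d,m['camera_from_world'],m['mtx']);v=cv2.cvtColor(p,cv2.COLOR_BGR2HSV)[...,2]
    k=(W[...,2]>.004)&(W[...,2]<.012)&(abs(W[...,0]-.461)<.07)&(abs(W[...,1]+.31)<.1)
    q=W[k];print(n,'cover',k.sum(),cv2.minAreaRect(q[:,:2].astype(np.float32)))
p=np.load('pics/scene1.npy');a=cv2.resize(p[150:320,60:200],None,fx=3,fy=3);b=cv2.resize(p[150:280,210:370],None,fx=2.4,fy=2.4)
o=np.zeros((510,804,3),np.uint8);o[:,:420]=a;o[:312,420:804]=b;cv2.imwrite('pics/s1.png',o[:,:800])
```

```text
turn [  0.18  -0.62 -20.89] shift in final axes [ 0.1247 -0.6288  0.0267] shift now axes [-0.108  -0.6319  0.0248] pos [ 0.4607 -0.3099  0.2267] F [-0.1  0.1 -0. ] t 12.57 w 0.075
[-0.24  0.16 -0.27  0.   -1.12  1.65]
scene cover 1498 ((0.4609628915786743, -0.3131537437438965), (0.19415251910686493, 0.13853947818279266), 89.20174407958984)
side cover 507 ((0.45937034487724304, -0.308957576751709), (0.1909155249595642, 0.1348748505115509), 87.8912353515625)
```

View pics/s1.png

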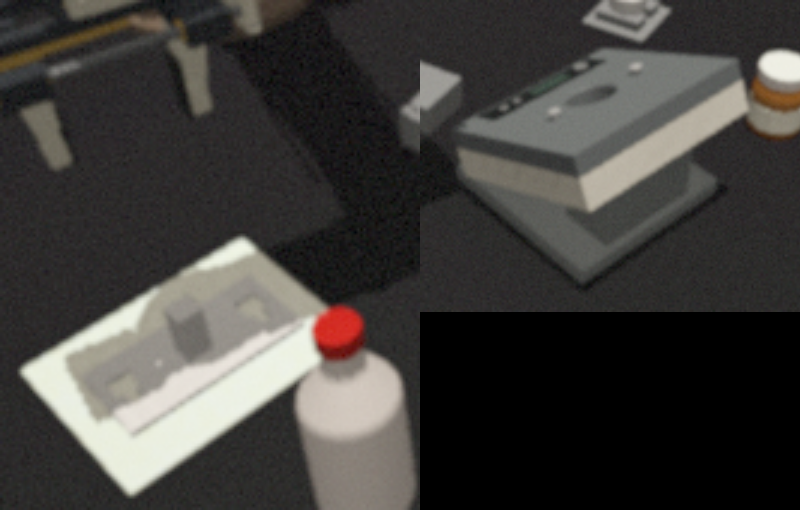

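The cover lies flat on the mat, handle up, and the well and studs are uncovered.

move_arm(rows="0 0 0 -.0098 -.0575 0 .075;0 0 0 -.0098 -.0575 0 .075;0 0 0 -.0098 -.0575 0 .075;0 0 0 -.0098 -.0575 0 .075;0 0 0 -.0098 -.0575 0 .075;0 0 0 -.0098 -.0575 0 .075;0 0 0 -.0098 -.0575 0 .075;0 0 0 -.0098 -.0575 0 .075")

```text
t: 13.68
eef_pos: [0.457, 0.1586, 0.2258]
ee_rot: [3.141, -0.012, -0.166]
force: [1.8, 0.2, -0.9]
width: 0.0752
gripper_force: 0.0
```

move_arm(rows="0 0 0 -.0098 -.0575 0 .075;0 0 0 -.0098 -.0575 0 .075;0 0 0 -.0098 -.0575 0 .075;0 -.3 -10.45 0 0 0 .075;0 -.3 -10.45 0 0 0 .075;0 0 0 0 0 .025 .075;0 0 0 0 0 0 .075")

```text
t: 14.55
eef_pos: [0.4552, 0.3306, 0.1982]
ee_rot: [3.136, 0.003, 0.199]
force: [-0.1, -0.3, 0.8]
width: 0.0752
gripper_force: 0.0
```

Run:
```python
from h import *
Y=Rn.from_euler('z',12,degrees=True).as_matrix()@np.diag([1.,-1,-1])
plan(Y,[.452,.331,.20]); s=arm.get_state();print(s['q'].round(2))
T=wristT();p,d=arm.grab_frame('wrist');cv2.imwrite('pics/w3.png',p)
W=cloud(p,d,T,arm.camera_model('wrist')['mtx'])
for nm,lo,hi in(('bar top',.080,.095),('drum top',.038,.048),('rails',.015,.023),('base',.004,.011)):
    m=(W[...,2]>lo)&(W[...,2]<hi)&(abs(W[...,0]-.452)<.08)&(abs(W[...,1]-.331)<.08)
    q=W[m];
    if len(q)>10: print(nm,m.sum(),np.median(q,0).round(4),cv2.minAreaRect(q[:,:2].astype(np.float32)))
```

```text
turn [ 0.31  0.17 -0.58] shift in final axes [-0.003  -0.001  -0.0018] shift now axes [-0.003  -0.001  -0.0018] pos [0.4552 0.3306 0.1982] F [-0.1 -0.3  0.8] t 14.55 w 0.0752
[ 0.98  0.21 -0.29  0.   -1.08  0.79]
bar top 557 [0.4537 0.3305 0.0885] ((0.4518468976020813, 0.33042389154434204), (0.03943760693073273, 0.013904857449233532), 11.779426574707031)
drum top 924 [0.4548 0.3343 0.0446] ((0.4529736638069153, 0.33087071776390076), (0.04743655398488045, 0.048577554523944855), 10.80791187286377)
rails 1060 [0.4644 0.3287 0.0207] ((0.45150384306907654, 0.3305855989456177), (0.06453270465135574, 0.06384409219026566), 12.724796295166016)
base 2108 [0.4726 0.336  0.0066] ((0.4516424536705017, 0.33037281036376953), (0.08988331258296967, 0.09002359956502914), 12.352632522583008)
```

View pics/w3.png

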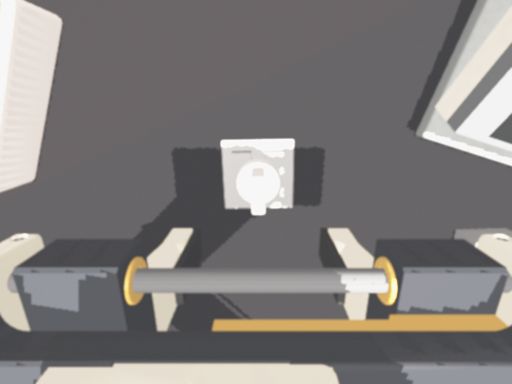

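The view shows the bar top centred near (258,190), aligned with the gripper. The carrier origin is about (0.4518, 0.3305), yaw 12°.

move_arm(rows=".3 .17 -.6 -.0033 -.0005 .03 .075;0 0 0 0 0 .04 .075;0 0 0 0 0 .04 .075;0 0 0 0 0 .03 .04;0 0 0 0 0 0 .03;0 0 0 0 0 0 0;0 0 0 0 0 0 0;0 0 0 0 0 0 0")

```text
t: 15.6
eef_pos: [0.4534, 0.3321, 0.0612]
ee_rot: [-3.138, -0.005, 0.214]
force: [0.5, -1.0, -0.8]
width: 0.0305
gripper_force: 0.0
```

move_arm(rows="0 0 0 0 0 0 0;0 0 0 0 0 0 0;0 0 0 0 0 0 0;0 0 0 0 0 0 0", squeeze=45)

```text
t: 16.1
eef_pos: [0.4531, 0.3317, 0.0602]
ee_rot: [-3.139, -0.003, 0.214]
force: [-1.3, 0.2, 5.0]
width: 0.0136
gripper_force: 45.0
```

Run:
```python
from h import *
Y=Rn.from_euler('z',12,degrees=True).as_matrix()@np.diag([1.,-1,-1])
plan(Y,[.4518,.3305,.057]); s=arm.get_state();print(s['q'].round(2),s['gripper_force'],s['ee_rot'])
```

```text
turn [-0.12 -0.19  0.27] shift in final axes [-0.0015  0.0009  0.0032] shift now axes [-0.0015  0.0009  0.0032] pos [0.4531 0.3317 0.0602] F [-1.3  0.2  5. ] t 16.1 w 0.0136
[ 0.98  0.35 -0.46  0.   -0.76  0.8 ] 45.00080645084381 [-3.13948523 -0.0032562   0.21415229]
```

move_arm(rows="0 0 0 0 0 -.01 0;0 0 0 0 0 -.02 0;0 0 0 0 0 -.05 0;0 0 0 0 0 -.055 0;0 0 0 0 0 -.055 0;0 0 0 0 0 0 0")

```text
t: 16.85
eef_pos: [0.4541, 0.3326, 0.2553]
ee_rot: [-3.134, -0.01, 0.214]
force: [-0.7, 0.1, -2.5]
width: 0.0139
gripper_force: 45.0
```

```bash
cat >> h.py <<'E'
def toolC(D): return np.stack([D[:,0],-D[:,1],-D[:,2]],1)
E
python3 - <<'E'
from h import *
D=deckR();c=np.array([.6283,.0410,.1254])
plan(toolC(D),c+.14*D[:,2]-.05*D[:,0]); s=arm.get_state();print(s['q'].round(2),s['gripper_force'],s['ee_rot'])
E
```

```text
turn [-4.33 24.29 17.19] shift in final axes [0.0767 0.2743 0.0624] shift now axes [0.0083 0.2906 0.0221] pos [0.4541 0.3326 0.2553] F [-0.7  0.1 -2.5] t 16.85 w 0.0139
[ 0.98  0.15 -0.22  0.   -1.19  0.8 ] 44.998971819877625 [-3.13430397 -0.01017561  0.21436359]
```

move_arm(rows="0 0 0 .0017 .058 0 0;0 0 0 .0017 .058 0 0;0 0 0 .0017 .058 0 0;0 0 0 .0017 .058 0 0;-1.44 8.1 5.73 .0017 .058 0 0;-1.44 8.1 5.73 0 0 0 0;-1.44 8.1 5.73 0 0 0 0;0 0 0 0 0 .02 0")

```text
t: 17.85
eef_pos: [0.529, 0.0438, 0.2307]
ee_rot: [3.122, -0.399, -0.067]
force: [-0.2, -0.2, -1.7]
width: 0.014
gripper_force: 45.0
```

Run:
```python
from h import *
D=deckR();c=np.array([.6283,.0410,.1254])
plan(toolC(D),c+.14*D[:,2]-.05*D[:,0]); s=arm.get_state();print(s['q'].round(2),s['gripper_force'])
T=wristT();p,d=arm.grab_frame('wrist');cv2.imwrite('pics/w4.png',p)
np.save('pics/w4_d.npy',d);np.save('pics/w4_T.npy',T)
```

```text
turn [0.55 2.14 1.36] shift in final axes [-0.0047 -0.0064 -0.0027] shift now axes [-0.0046 -0.0065 -0.0026] pos [0.529  0.0438 0.2307] F [-0.2 -0.2 -1.7] t 17.85 w 0.014
[ 0.61 -0.1  -0.78  0.45 -0.64  0.56] 44.99999463558197
```

View pics/w4.png

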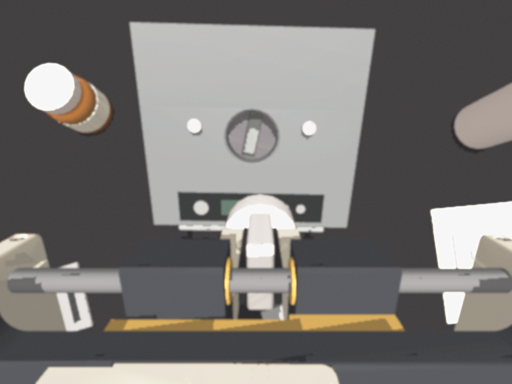

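The wrist view shows the well mouth at (252,134), its slot at about (252,138), the studs at (194,126) and (309,128), and the held drum at (260,215).

Run:
```python
from h import *
D=deckR();c=np.array([.6283,.0410,.1254])
p=cv2.imread('pics/w4.png');d=np.load('pics/w4_d.npy');T=np.load('pics/w4_T.npy');K=arm.camera_model('wrist')['mtx']
L=(cloud(p,d,T,K)-c)@D;g=cv2.cvtColor(p,cv2.COLOR_BGR2GRAY)
m=(abs(L[...,2])<.004)&(L[...,0]>.035)&(L[...,0]<.1)&(abs(L[...,1])<.1)
A=np.c_[L[m][:,:2],np.ones(m.sum())];print('deck plane',np.linalg.lstsq(A,L[m][:,2],rcond=None)[0].round(4))
ctr=lambda pts,z:None
Ti=np.linalg.inv(T)
def ray(uv,z):
    uv=np.atleast_2d(uv).astype(float);r=np.c_[(uv-K[:2,2])/K[0,0],np.ones(len(uv))]@Ti[:3,:3].T@D;o=(Ti[:3,3]-c)@D
    return o+r*((z-o[2])/r[:,2:])
# deck edges
m=(abs(L[...,2])<.004)&(abs(L[...,1])<.13)&(L[...,0]<.12)&(L[...,0]>-.06)
print('deck x hi',np.percentile(L[m][:,0],99.8),'y at top',[np.percentile(L[m&(L[...,0]>.03)][:,1],k).round(4) for k in(.2,99.8)])
# studs
for u,v in((194,126),(309,128)):
    w=np.zeros_like(g);w[v-9:v+10,u-9:u+10]=1
    b=(w>0)&(g>200); yx=np.argwhere(b)[:,::-1]; q=ray(yx,.009);e=cv2.minEnclosingCircle(q[:,:2].astype(np.float32));print('stud',b.sum(),q.mean(0).round(4),e)
# well: depth below deck
m=(L[...,2]<-.004)&(abs(L[...,0])<.045)&(abs(L[...,1])<.045)
nl,lab,st,_=cv2.connectedComponentsWithStats(m.astype(np.uint8));i=1+st[1:,4].argmax();mm=(lab==i).astype(np.uint8)
cn=max(cv2.findContours(mm,cv2.RETR_EXTERNAL,cv2.CHAIN_APPROX_NONE)[0],key=len)[:,0]
q=ray(cn,0.);print('well',st[i],cv2.fitEllipse(q[:,:2].astype(np.float32)),q.min(0).round(4),q.max(0).round(4))
z=L[lab==i][:,2];print('z hist',np.histogram(z,bins=[-.05,-.036,-.032,-.028,-.025,-.022,-.019,-.01,0]))
m=(lab==i)&(L[...,2]<-.027);q=L[m];print('slot',len(q));
if len(q)>8:
    r=cv2.minAreaRect(q[:,:2].astype(np.float32));print(r,np.median(q,0));cc=q[:,:2]-q[:,:2].mean(0);vv=np.linalg.svd(cc)[2][0];print('axis deg',np.degrees(np.arctan2(vv[1],vv[0])))
cv2.imwrite('pics/w4c.png',cv2.resize(p[95:175,200:305],None,fx=6,fy=6,interpolation=cv2.INTER_CUBIC))
# bright patch in the slot
w=np.zeros_like(g);w[118:160,232:275]=1;b=(w>0)&(g>175)&(lab==i);yx=np.argwhere(b)[:,::-1];q=ray(yx,-.034);print('bright',b.sum(),cv2.minAreaRect(q[:,:2].astype(np.float32)),np.median(L[b],0))
# drum in hand, tool frame
s=arm.get_state();t=(cloud(p,d,T,K)-s['eef_pos'])@R_of(s['ee_rot'])
m=(t[...,2]>.005)&(t[...,2]<.05)&(abs(t[...,0])<.04)&(abs(t[...,1])<.03)
for lo,hi in((.013,.02),):
    k=m&(t[...,2]>lo)&(t[...,2]<hi);q=t[k];print('drum top',len(q),np.median(q,0).round(4),cv2.minEnclosingCircle(q[:,:2].astype(np.float32)),q.min(0).round(4),q.max(0).round(4))
```

```text
deck plane [ 0.0005 -0.0001  0.0002]
deck x hi 0.1007038374007481 y at top [np.float64(-0.1087), np.float64(0.1104)]
stud 174 [0.0129 0.0566 0.009 ] ((0.012865857221186161, 0.05661782994866371), 0.0073041231371462345)
stud 176 [ 0.0131 -0.056   0.009 ] ((0.013398217037320137, -0.05634661391377449), 0.007538052275776863)
well [ 226  111   51   51 2044] ((0.0015118143055588007, 0.0007223045686259866), (0.05092976987361908, 0.05107329785823822), 176.97940063476562) [-0.0241 -0.0248 -0.    ] [0.0267 0.0264 0.    ]
z hist (array([425,  21,  34,  13, 590, 736, 132,  93]), array([-0.05 , -0.036, -0.032, -0.028, -0.025, -0.022, -0.019, -0.01 ,
        0.   ]))
slot 484
((-0.0004515890032052994, 0.0010032514110207558), (0.013380857184529305, 0.0477692075073719), 78.36551666259766) [-0.00116264  0.00078205 -0.04455213]
axis deg 168.58751512083114
bright 238 ((-0.008124938234686852, 0.001481054350733757), (0.011475834995508194, 0.028313839808106422), 78.48797607421875) [-0.00963229  0.0016398  -0.04475238]
drum top 835 [0.0172 0.001  0.0139] ((0.007636338006705046, 0.001142425462603569), 0.02323116734623909) [ 0.005 -0.022  0.013] [0.0248 0.0243 0.02  ]
```

View pics/w4c.png

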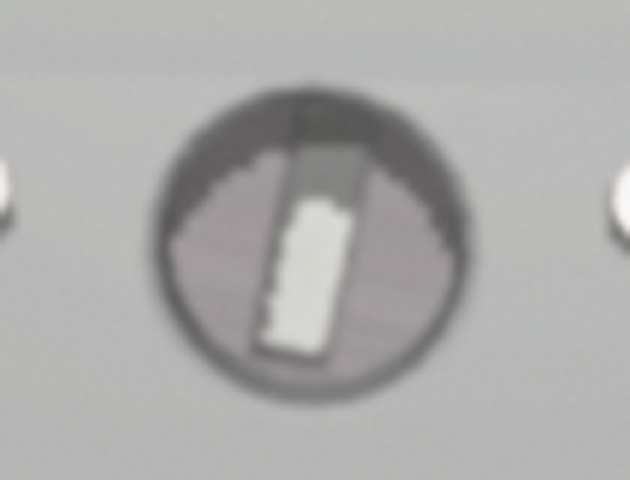

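Measured in deck axes: the slot lies at about -11.6° and the well centre is at (+1, +0.5) mm from my earlier estimate. I will align the carrier above the well.

```bash
cat > tgt.py <<'E'
from h import *
import sys
D=deckR();c=np.array([.6283,.0410,.1254])
Dc=D@Rn.from_euler('z',float(sys.argv[2]) if len(sys.argv)>2 else -11.6,degrees=True).as_matrix()
plan(toolC(Dc),c+D@np.array([.0013,.001,float(sys.argv[1])]))
s=arm.get_state();print('deck TCP',((s['eef_pos']-c)@D).round(4),'Fdeck',(s['force']@D).round(1),'Mdeck',(s['moment']@D).round(2),s['q'].round(2))
E
python3 tgt.py .085
```

```text
turn [ 0.88  2.3  13.06] shift in final axes [ 0.045  -0.0168  0.0497] shift now axes [ 0.0497 -0.0067  0.0476] pos [0.5294 0.0438 0.228 ] F [-0.2  0.  -4.4] t 17.9 w 0.0136
deck TCP [-0.0462 -0.0064  0.1347] Fdeck [-2.1  0.  -3.9] Mdeck [-0.07  1.98  0.01] [ 0.61 -0.1  -0.78  0.45 -0.64  0.56]
```

move_arm(rows=".44 1.15 6.5 0 0 0 0;.44 1.15 6.5 0 0 0 0;0 0 0 .0225 -.0084 .015 0;0 0 0 .0225 -.0084 .015 0;0 0 0 0 0 .018 0;0 0 0 0 0 0 0;0 0 0 0 0 0 0")

```text
t: 18.77
eef_pos: [0.5952, 0.0463, 0.2085]
ee_rot: [-3.047, -0.429, -0.315]
force: [0.2, 0.1, -1.8]
width: 0.0138
gripper_force: 45.0
```

```bash
python3 tgt.py .058
```

```text
turn [-0.07 -0.13  0.  ] shift in final axes [-0.0031  0.0019  0.0314] shift now axes [-0.0032  0.0019  0.0314] pos [0.5952 0.0463 0.2085] F [ 0.2  0.1 -1.8] t 18.77 w 0.0138
deck TCP [0.0048 0.0022 0.0894] Fdeck [-0.5  0.1 -1.7] Mdeck [-0.06  1.8   0.05] [ 0.52  0.02 -0.76  0.55 -0.48  0.31]
```

move_arm(rows="0 0 0 -.0031 .0019 .015 0;0 0 0 0 0 .015 0;0 0 0 0 0 0 0;0 0 0 0 0 0 0")

```text
t: 19.27
eef_pos: [0.6051, 0.0446, 0.1809]
ee_rot: [-3.045, -0.431, -0.316]
force: [-0.4, -0.8, -1.7]
width: 0.0139
gripper_force: 45.0
```

```bash
python3 tgt.py .035
python3 - <<'E'
from h import *
D=deckR();c=np.array([.6283,.0410,.1254]);T=wristT();p,d=arm.grab_frame('wrist');cv2.imwrite('pics/w5.png',p)
L=(cloud(p,d,T,arm.camera_model('wrist')['mtx'])-c)@D
m=(abs(L[...,0])<.06)&(abs(L[...,1])<.06)
for lo,hi in((.036,.046),(.016,.038),(-.03,-.003)):
    k=m&(L[...,2]>lo)&(L[...,2]<hi);q=L[k]
    if len(q)>20:print(lo,hi,len(q),np.median(q,0).round(4),np.percentile(q,1,axis=0).round(4),np.percentile(q,99,axis=0).round(4))
E
```

```text
turn [-0.15 -0.22 -0.01] shift in final axes [-0.0008  0.0007  0.0252] shift now axes [-0.0009  0.0007  0.0252] pos [0.6051 0.0446 0.1809] F [-0.4 -0.8 -1.7] t 19.27 w 0.0139
deck TCP [0.0023 0.0015 0.0602] Fdeck [-1.  -0.9 -1.4] Mdeck [-0.07  1.82  0.05] [ 0.47  0.07 -0.81  0.65 -0.38  0.23]
0.036 0.046 1130 [ 0.0184 -0.0038  0.0438] [ 0.0056 -0.0226  0.0364] [0.0258 0.0198 0.0456]
0.016 0.038 423 [ 0.0234 -0.0045  0.0307] [ 0.006  -0.0232  0.0224] [0.0261 0.0196 0.0379]
-0.03 -0.003 515 [ 0.0109 -0.0086 -0.0217] [-0.0064 -0.0254 -0.029 ] [ 0.0208  0.0267 -0.0065]
```

View pics/w5.png

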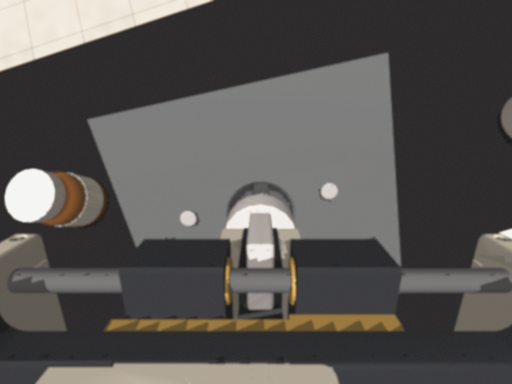

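Run:
```python
from h import *
from scipy.optimize import least_squares
D=deckR();c=np.array([.6283,.0410,.1254]);T=wristT();s=arm.get_state();p,d=arm.grab_frame('wrist')
L=(cloud(p,d,T,arm.camera_model('wrist')['mtx'])-c)@D; tc=(s['eef_pos']-c)@D
def fit(k,r0,g,inner=False):
    q=L[k][:,:2]-g;a=np.degrees(np.arctan2(q[:,1],q[:,0]));r=np.hypot(*q.T);pts=[]
    for b in range(-70,50,5):
        w=(a>=b)&(a<b+5)
        if w.sum()>3: j=np.argsort(r[w])[int(.95*w.sum())-1]if not inner else r[w].argmin();pts.append(q[w][j])
    pts=np.array(pts);f=least_squares(lambda x:np.hypot(*(pts-x[:2]).T)-x[2],[0,0,r0],loss='soft_l1',f_scale=.0005)
    f2=least_squares(lambda x:np.hypot(*(pts-x[:2]).T)-r0,[0,0]);print(len(pts),(f.x[:2]+g).round(4),f.x[2].round(4),'fixed r',(f2.x+g).round(4))
m=(abs(L[...,0])<.06)&(abs(L[...,1])<.06)
g=tc[:2];print('TCP',tc.round(4));fit(m&(L[...,2]>.040)&(L[...,2]<.047),.025,g)
fit(m&(abs(L[...,2])<.002)&(L[...,0]>.0),.0270,np.array([.001,.0005]),True)
```

```text
TCP [0.0023 0.0016 0.0602]
24 [0.0021 0.0008] 0.0238 fixed r [0.0007 0.001 ]
24 [0.0011 0.0007] 0.0265 fixed r [0.0005 0.0008]
```

move_arm(rows="0 0 0 -.0004 .0002 .008 0;0 0 0 0 0 .006 0;0 0 0 0 0 0 0")

```text
t: 19.75
eef_pos: [0.6103, 0.0434, 0.166]
ee_rot: [-3.047, -0.428, -0.315]
force: [0.2, -0.3, -1.5]
width: 0.0137
gripper_force: 45.0
```

move_arm(rows="0 0 0 0 0 .002 0;0 0 0 0 0 .002 0;0 0 0 0 0 .002 0;0 0 0 0 0 0 0")

```text
t: 20.25
eef_pos: [0.613, 0.0436, 0.1614]
ee_rot: [-3.046, -0.429, -0.316]
force: [-0.1, 0.1, -1.8]
width: 0.0135
gripper_force: 45.0
```

```bash
python3 tgt.py .035
```

```text
turn [-0.1  -0.15 -0.  ] shift in final axes [0.0001 0.0001 0.0041] shift now axes [0.0001 0.0001 0.0041] pos [0.613  0.0436 0.1614] F [-0.1  0.1 -1.8] t 20.25 w 0.0135
deck TCP [0.0012 0.0011 0.0391] Fdeck [-0.9  0.1 -1.6] Mdeck [-0.12  1.88  0.07] [ 0.43  0.1  -0.85  0.75 -0.32  0.15]
```

move_arm(rows="0 0 0 0 0 .0015 0;0 0 0 0 0 .0015 0;0 0 0 0 0 .001 0;0 0 0 0 0 0 0")

```text
t: 20.75
eef_pos: [0.6148, 0.0435, 0.1578]
ee_rot: [-3.046, -0.429, -0.316]
force: [-0.9, -0.6, -1.7]
width: 0.0138
gripper_force: 45.0
```

move_arm(rows="0 0 0 0 0 .0015 0;0 0 0 0 0 .0015 0;0 0 0 0 0 .001 0;0 0 0 0 0 0 0")

```text
t: 21.25
eef_pos: [0.6165, 0.0433, 0.1542]
ee_rot: [-3.046, -0.429, -0.315]
force: [-1.1, -0.3, -1.8]
width: 0.0137
gripper_force: 45.0
```

```bash
python3 tgt.py .026
```

```text
turn [-0.11 -0.15  0.  ] shift in final axes [0.0001 0.0002 0.0051] shift now axes [0.     0.0002 0.0051] pos [0.6165 0.0433 0.1542] F [-1.1 -0.3 -1.8] t 21.25 w 0.0137
deck TCP [0.0013 0.0012 0.0311] Fdeck [-1.8 -0.4 -1.2] Mdeck [-0.08  1.86  0.08] [ 0.41  0.12 -0.86  0.81 -0.29  0.12]
```

Now inside the well with no contact. The key reaches the floor at TCP deck z of about 0.026 and full seating is about 0.018.

move_arm(rows="0 0 0 0 0 .001 0;0 0 0 0 0 .001 0;0 0 0 0 0 .001 0;0 0 0 0 0 .001 0;0 0 0 0 0 0 0")

```text
t: 21.88
eef_pos: [0.6181, 0.0431, 0.1506]
ee_rot: [-3.046, -0.429, -0.315]
force: [0.3, -1.0, -2.0]
width: 0.0139
gripper_force: 45.0
```

move_arm(rows="0 0 0 0 0 .001 0;0 0 0 0 0 .001 0;0 0 0 0 0 0 0")

```text
t: 22.25
eef_pos: [0.619, 0.0431, 0.1488]
ee_rot: [-3.046, -0.429, -0.315]
force: [0.1, 0.6, -3.0]
width: 0.0137
gripper_force: 45.0
```

```bash
python3 tgt.py .018
```

```text
turn [-0.11 -0.15  0.  ] shift in final axes [0.     0.0002 0.0072] shift now axes [0.     0.0003 0.0072] pos [0.619  0.0431 0.1488] F [ 0.1  0.6 -3. ] t 22.25 w 0.0137
deck TCP [0.0013 0.0012 0.0252] Fdeck [-1.2  0.6 -2.7] Mdeck [-0.08  1.82 -0.01] [ 0.4   0.13 -0.87  0.86 -0.27  0.08]
```

move_arm(rows="0 0 0 0 0 .001 0;0 0 0 0 0 .001 0;0 0 0 0 0 0 0")

```text
t: 22.62
eef_pos: [0.6198, 0.043, 0.1469]
ee_rot: [-3.046, -0.429, -0.315]
force: [0.1, 0.4, -1.5]
width: 0.0137
gripper_force: 45.0
```

move_arm(rows="0 0 0 0 0 .001 0;0 0 0 0 0 .001 0;0 0 0 0 0 0 0")

```text
t: 23.0
eef_pos: [0.6207, 0.0429, 0.1451]
ee_rot: [-3.046, -0.429, -0.315]
force: [-0.5, 0.2, -1.5]
width: 0.0137
gripper_force: 45.0
```

```bash
python3 tgt.py .018
```

```text
turn [-0.11 -0.15  0.  ] shift in final axes [0.     0.0002 0.0032] shift now axes [0.     0.0002 0.0032] pos [0.6207 0.0429 0.1451] F [-0.5  0.2 -1.5] t 23.0 w 0.0137
deck TCP [0.0013 0.0012 0.0212] Fdeck [-1.1  0.1 -1.1] Mdeck [-0.07  1.87  0.05] [ 0.38  0.13 -0.88  0.89 -0.25  0.06]
```

The key has entered the slot. I continue gently to the seat.

move_arm(rows="0 0 0 0 0 .001 0;0 0 0 0 0 .001 0;0 0 0 0 0 0 0")

```text
t: 23.38
eef_pos: [0.6215, 0.0429, 0.1433]
ee_rot: [-3.046, -0.429, -0.315]
force: [0.8, -0.8, -1.6]
width: 0.0139
gripper_force: 45.0
```

move_arm(rows="0 0 0 0 0 .001 0;0 0 0 0 0 0 0")

```text
t: 23.62
eef_pos: [0.622, 0.0429, 0.1425]
ee_rot: [-3.046, -0.43, -0.315]
force: [-0.0, 0.5, -1.6]
width: 0.0136
gripper_force: 45.0
```

```bash
python3 tgt.py .018
```

```text
turn [-0.12 -0.16  0.  ] shift in final axes [-0.0001  0.0003  0.0002] shift now axes [-0.0001  0.0003  0.0002] pos [0.622  0.0429 0.1425] F [-0.   0.5 -1.6] t 23.62 w 0.0136
deck TCP [0.0014 0.0013 0.0182] Fdeck [-0.7  0.5 -1.4] Mdeck [-0.07  1.85  0.05] [ 0.37  0.14 -0.89  0.92 -0.24  0.03]
```

move_arm(rows="0 0 0 0 0 .0007 0;0 0 0 0 0 0 0")

```text
t: 23.88
eef_pos: [0.6221, 0.0428, 0.1424]
ee_rot: [-3.046, -0.43, -0.315]
force: [-7.4, 0.6, 5.4]
width: 0.0139
gripper_force: 45.0
```

move_arm(rows="0 0 0 0 0 .0007 0;0 0 0 0 0 0 0")

```text
t: 24.12
eef_pos: [0.6222, 0.0428, 0.1424]
ee_rot: [-3.045, -0.431, -0.315]
force: [-14.1, 2.3, 13.4]
width: 0.014
gripper_force: 45.0
```

move_arm(rows="0 0 0 0 0 -.0012 0;0 0 0 0 0 0 .036;0 0 0 0 0 0 .036;0 0 0 0 0 0 .036;0 0 0 0 0 -.01 .036;0 0 0 0 0 -.03 .036;0 0 0 0 0 -.04 .036;0 0 0 0 0 -.04 .036")

```text
t: 25.12
eef_pos: [0.5706, 0.0479, 0.2517]
ee_rot: [-3.046, -0.429, -0.315]
force: [1.5, 0.2, 1.0]
width: 0.0359
gripper_force: 0.0
```

move_arm(rows="0 0 0 -.05 0 -.03 .036;0 0 0 -.01 0 0 .036;0 0 0 0 0 0 .036")

```text
t: 25.5
eef_pos: [0.5063, 0.0658, 0.2532]
ee_rot: [-3.045, -0.43, -0.314]
force: [0.4, -0.3, -0.3]
width: 0.0362
gripper_force: 0.0
```

Run:
```python
from h import *
D=deckR();c=np.array([.6283,.0410,.1254]);T=wristT();p,d=arm.grab_frame('wrist')
L=(cloud(p,d,T,arm.camera_model('wrist')['mtx'])-c)@D
print(arm.get_state()['eef_pos'])
m=(abs(L[...,0])<.045)&(abs(L[...,1])<.035)
for lo,hi in((.030,.060),(.0012,.006)):
    q=L[m&(L[...,2]>lo)&(L[...,2]<hi)];r=cv2.minAreaRect(q[:,:2].astype(np.float32));print(lo,len(q),np.median(q,0).round(4),np.percentile(q[:,2],[5,95]).round(4),np.round(r[0],4),np.round(r[1],4),r[2])
for n in('scene','side'):
    pp,_=arm.grab_frame(n);np.save(f'pics/{n}2.npy',pp)
a=np.load('pics/side2.npy');o=np.hstack([cv2.resize(p[60:300,90:400],(400,310)),cv2.resize(a[90:350,140:360],(400,473))[:310]]);cv2.imwrite('pics/end.png',o)
```

```text
[0.50691438 0.06578737 0.25318228]
0.03 622 [0.0005 0.0003 0.046 ] [0.0444 0.0472] [0.     0.0005] [0.0139 0.0391] 78.33274841308594
0.0012 1060 [ 0.0024 -0.0028  0.002 ] [0.0013 0.0033] [0.0001 0.0002] [0.0692 0.0898] 89.96729278564453
```

View pics/end.png

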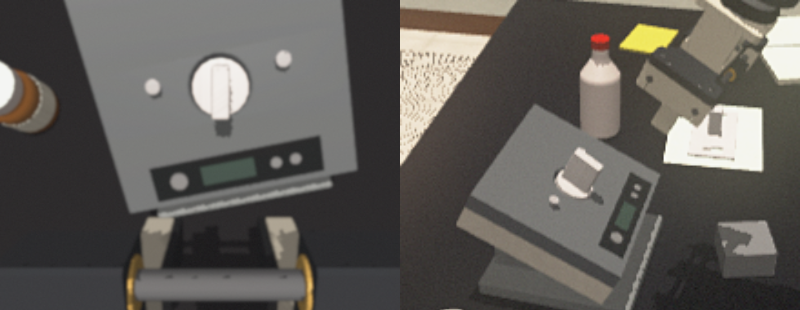

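The carrier is home: its bar top is 46 mm above the deck and its drum top 2 mm proud. The cover lies on the mat and the gripper is clear.

```bash
python3 -c "
from station import arm
print(arm.job_done())"
```

```text
the job is handed in; nothing more can be done
None
```

The spinner is ready and the job is handed in at about 26 s: the cover lies flat, handle up, on the mat, the carrier sits fully home (drum top 2 mm proud), and nothing else was touched. The slot showed in the wrist camera, so I turned the carrier to match above the well and the key went straight in, with no turning under pressure.

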